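# Plug in the leaning work lamp and set its brightness

## Task

Light up the routing bench: take the stubby work lamp out of the wooden tool block and slide its post fully home into the leaning metal holder on the grey battery box, past the spring plunger, until its collar sits flush on the holder. Then turn the dial on the box clockwise to its third mark after the square off mark, and let go. Leave the tools in the block and the other loose things on the bench where they are.

Things in the scene. Friction and masses are not known exactly. Their poses are not given: they have to be found in the camera images.
- lamp: Work lamp, 0.14 to 0.28 kg, upright in one of the block's three holes, hanging by its collar. Origin: centre of the collar's underside; z along its axis towards the light. Below: steel post 16 mm diameter, 60 mm long, last 14 mm tapering to 8 mm. Above: aluminium collar 34 mm diameter (z 0-6 mm), black handle (6-44), white light tube 25 mm diameter (44-58), cap 27 mm diameter (58-63).
- rack: Wooden tool block, fixed, 70 mm (x) x 250 mm (y) x 75 mm high, origin at the centre of its underside. Three vertical 22 mm through holes on its y axis at y = -80, 0, +80 mm hold the lamp, the chisel and the awl in any order.
- lamp_base: Grey battery box, fixed, 130 mm (x) x 220 mm (y) x 40 mm high, origin at the centre of its underside; its -x side faces the robot side. It carries the leaning holder (right half, -y) and the dial (left half, +y).
- holder: Aluminium block 50 x 50 mm, 70 mm long, fixed on the box, leaning 29 degrees from vertical to the box's -x. Origin: centre of the mouth of its round bore, 108 mm above the bench; z runs along the bore out of the mouth; y is the box's y. Bore 18 mm diameter, straight through. Lamp home: its collar lies on the mouth, origins together, both z along one line.
- plunger (a joint): Spring plunger, m: 0 with the bore empty, 0.002 to 0.004 with the post beside it. Its round steel nose enters the bore from -y, 35 mm below the mouth; the post's taper pushes it aside (about 6 to 15 N along the bore), then it grips the post, which no longer slides by its own weight. Its barrel and black knob reach 55 to 60 mm from the bore axis on the holder's -y side.
- dial (a joint): Dial angle, rad, growing clockwise seen from above: 0 at the square off mark, then five marks of growing length, one click of 0.45 apart (third mark 1.35; stops at 0 and 2.25). A spring settles it in the nearest click; a click takes about 0.05 N m. It starts at off, the first or the second mark.
- dial_grip (a point): Point on the dial's axis at the height to grip: 30 mm above the underside of the dial, 74 mm above the bench. The dial is a black disc 44 mm in diameter and 8 mm thick with an upright grip bar across its middle, 42 mm long, 14 mm thick, its top 8 mm above this point.
- dial_pointer (a point): Outer end of the white pointer line, on top of the dial's grip bar at one end, 21 mm from the axis: the bar lies along the line from dial_grip to here. At 1.125 rad it points to the box's -x.
- chisel: Bystander in the tool block: chisel with a waisted light wooden handle, its top 96 mm above the block. Stays.
- awl: Bystander in the tool block: awl with a bulbous dark wooden handle, its top 62 mm above the block. Stays.
- glue: Bystander: glue bottle, 56 mm diameter, 150 mm high, loose, origin under its centre. Stays.
- tape: Bystander: tape measure, 70 x 45 x 35 mm, loose, origin under its centre. Stays.
- offcut: Bystander: flat plywood offcut 90 x 40 x 18 mm, loose. Stays.
- wedge: Bystander: wooden block 50 x 50 x 25 mm, loose. Stays.
- lamp_handle (a point): Where to grip the lamp: on its axis 32 mm above the collar's underside, in the square black handle, 28 x 28 mm with faces along the lamp's x and y. Any turn of the lamp about its axis will do in the holder.

How it is judged:
By the outcome, as a careful person would: the job done as asked, in the order asked, and still so for the second after the job is handed in, with the robot touching nothing.
It also fails if it takes over 51 s, if anything falls off the work surface, if the arm or the gripper's body presses on something with over 40 N, if the wrist force passes 120 N, or if a joint passes its speed limit or range.

## Robot

A 7-joint arm with a two-finger parallel gripper is mounted at the origin on the work surface. World frame = base frame: x ahead of the robot, y to its left, z up, the work surface at z = 0. Lengths are in mm, angles in rad, forces in N, time in s.
With the tool pointing down it reaches from about 375 to 925 mm from the base axis. Payload 3.1 kg.
Tool frame: the origin (TCP) lies between the finger pads; the fingertips stand manip.tip_reach ahead of it and the grasp point (between the pads) lies 2 mm behind it (manip.tip_reach is the distance from the TCP to the fingertips, in mm); z points along the fingers, y is the direction in which the jaws open and shut (so a half turn about z gives the same grasp; the last joint's range is limited). The gripper opens to 85 mm and grips with 20 to 120 N. Pads are 22 mm wide; open, the fingers measure 114 mm over their backs; the gripper's body (76 mm by 85 mm) begins 54 mm behind the grasp point. The pads swing forward as they close: fully open they stand 13 mm farther back than shut.
Start: joints at [1.137, 0.383, 0.044, 1.598, -0.018, 1.161, -0.05], TCP at [214.21, -613.692, 248.269] pointing down, gripper open.
Joint ranges: [-2.61, 2.61], [-0.41, 2.15], [-1.48, 1.57], [0, 2.5], [-1.57, 4.71], [0.05, 1.97], [-2.85, 2.85]. Speed limits (rad/s): [2.79, 2.79, 3.14, 3.14, 3.14, 3.14, 3.14].

## Interface

Orientations are given as a rotation vector (axis times angle).
In Python, from cell import manip gives the robot as it stands. The module is installed in compiled form; this text tells all that it offers.
- The arm moves only by the tool play_rows, never from a script. Its argument "commands" is text: rows parted by semicolons, each of 6 numbers parted by spaces: the shift along the world's x, y, z in mm, then the turn, a rotation vector about the world's x, y, z in degrees. In form: dx dy dz ax ay az; .... A call has 1 to 20 rows; each row is the pose to reach, as a shift and turn from the pose measured when the call began; what a row does not reach only later rows make up. A row lasts 1/12 s, in which the tool goes at most 41.7 mm and 7.16 degrees, less where a joint would pass 70% of its speed; a pose out of reach is approached as far as the arm can. A call with a gripper value outside its range is refused whole. "jaw" is the closure, from -1 (fully open) to 1 (shut), so that 0 is half open, set as the call begins (left out, the last holds). The fingers move at their own pace and stop on an object; "newtons" is the grip in N (left out, the last holds). Time passes only in rows, so rows that repeat a pose let the fingers close. It gives the time, the measured TCP pose, the force and the opening at its end, in the units of the state.
- manip.get_state(): the state, without advancing time (a new reading comes with each control period).
- manip.camera(name): name is "side" or "top" or "wrist"; returns (picture, depth): 400x640x3 uint8, red, green, blue; 400x640 float32, mm along the optical axis (not along the pixel's ray), 0 where there is no reading.
- manip.get_calibration(name): a dict with "camera_matrix" (3x3 intrinsics, pixels), "camera_from_world" (4x4, takes a point from world to camera coordinates); the wrist camera has in their place "mount" (4x4, takes a point from camera to tool coordinates, whose origin is the TCP and whose axes are the flange's). Camera axes: x right, y up, looking along -z (the intrinsics and any distortion apply to the point x, -y, -z); pixel columns grow to the right and rows downward; lengths in mm; the calibration is good to about 2 mm. A picture is of the moment at which its call begins: read the wrist's pose just before it. get_calibration takes no time and is no camera call.
- manip.finish_job(): hands the job in, once; it reports no verdict.
The state is a dict: "time": time; "joints": joint angles; "qd": joint speeds; "joint_torque": joint torques, N m; "ee_pos": TCP position; "orientation": TCP orientation; "force": force on the tool from outside, world axes, zero at the start; "wrist_torque": the same for the moment, N m; "finger_gap": finger opening in mm.
Only numpy, scipy, OpenCV 4.12 (cv2) and the standard library are available. Lean on these libraries where they do the work, as an engineer would, in place of code of your own. Each camera call takes 0.05 s, during which the arm holds its last target. There are 200 camera calls.

## Working session

There is one attempt and no reset: what is moved stays moved. The work goes in short steps, Python scripts to look and compute and a tool call to move; the robot and the scene stay as the last step left them, time stands still between calls to the robot, and variables do not carry over. Pictures are saved under pics/ and viewed, about 8 in all and at most 12, crops included, and the job is handed in when it is done.

Besides the shell and the picture viewer there is one more tool, called after "Call:" as name(argument=value, ...), one argument or row to a line, values as JSON. play_rows: Moves the arm, as the interface text tells. Its arguments: {"type":"object","properties":{"commands":{"type":"string"},"jaw":{"type":"number"},"newtons":{"type":"number"}},"required":["commands"]}

```bash
mkdir -p pics; cat > h.py <<'E'
import numpy as np, cv2
from scipy.spatial.transform import Rotation as R
from cell import manip
def cal(n,st=None):
    c=manip.get_calibration(n); K=np.array(c["camera_matrix"])
    if n=="wrist":
        T=np.eye(4); T[:3,:3]=R.from_rotvec(st["orientation"]).as_matrix(); T[:3,3]=st["ee_pos"]
        W=T@np.array(c["mount"])
    else: W=np.linalg.inv(np.array(c["camera_from_world"]))
    return K,W,c
def shot(n,f):
    st=manip.get_state(); im,d=manip.camera(n); cv2.imwrite(f"pics/{f}.png",im[:,:,::-1]); np.savez(f"pics/{f}.npz",im=im,d=d,**{"ee_pos":st["ee_pos"],"orientation":st["orientation"],"n":n})
def load(f):
    z=np.load(f"pics/{f}.npz"); n=str(z["n"]); K,W,c=cal(n,z); return z["im"],z["d"],K,W
def ray(K,W,u,v):
    p=np.linalg.inv(K)@[u,v,1]; return W[:3,3],W[:3,:3]@[p[0],-p[1],-p[2]]
def plane(K,W,u,v,z):
    o,d=ray(K,W,u,v); return o+d*(z-o[2])/d[2]
def cloud(d,K,W):
    v,u=np.mgrid[:d.shape[0],:d.shape[1]]
    x=(u-K[0,2])/K[0,0]*d; y=(v-K[1,2])/K[1,1]*d
    return np.stack([x,-y,-d],-1)@W[:3,:3].T+W[:3,3]
def proj(K,W,P):
    p=np.linalg.inv(W)@np.append(P,1); q=K@[p[0],-p[1],-p[2]]; return q[:2]/q[2]
E
python3 - <<'E'
from h import *
for n in("top","side"):
    shot(n,n+"0"); c=cal(n); print(n,c[0].tolist(),c[1].round(3).tolist(),{k:v for k,v in c[2].items() if k not in("camera_matrix","camera_from_world")})
shot("wrist","wrist0")
c=manip.get_calibration("wrist");print(c)
print(manip.get_state(),manip.tip_reach)
E
```

```text
top [[488.0031449140653, 0.0, 314.8180334513375], [0.0, 488.0031449140653, 202.1329231911468], [0.0, 0.0, 1.0]] [[-0.023, 0.992, -0.123, 425.649], [-1.0, -0.023, -0.001, 11.613], [-0.004, 0.123, 0.992, 1388.74], [0.0, 0.0, 0.0, 1.0]] {}
side [[485.4591744305946, 0.0, 318.20492526187763], [0.0, 485.4591744305946, 202.7374632148449], [0.0, 0.0, 1.0]] [[0.908, 0.271, -0.32, 241.66], [-0.419, 0.59, -0.69, -767.382], [0.002, 0.761, 0.649, 822.915], [0.0, 0.0, 0.0, 1.0]] {}
{'camera_matrix': array([[288.55393426,   0.        , 319.53727434],
       [  0.        , 288.55393426, 204.95004888],
       [  0.        ,   0.        ,   1.        ]]), 'mount': array([[ 5.80400244e-04,  9.50238626e-01,  3.11522417e-01,
         8.16007369e+01],
       [ 9.99999741e-01, -6.84069419e-04,  2.23512297e-04,
         1.77046126e+00],
       [ 4.25492977e-04,  3.11522207e-01, -9.50238777e-01,
        -1.26577255e+02],
       [ 0.00000000e+00,  0.00000000e+00,  0.00000000e+00,
         1.00000000e+00]])}
{'time': 0.15, 'joints': array([ 1.13722604,  0.38364024,  0.04383323,  1.59917227, -0.01790002,
        1.16122695, -0.04992874]), 'qd': array([ 1.40584141e-04, -2.48791336e-03,  1.39467327e-05, -6.23948144e-03,
        7.54144081e-04,  2.69515868e-04, -5.95703597e-04]), 'joint_torque': array([ 1.92207670e-03, -4.34051764e+01,  1.02689970e+00, -2.49978590e+01,
        1.07821493e-02,  7.24678001e-03, -1.67611844e-06]), 'ee_pos': array([ 213.95664675, -613.04510588,  247.19910441]), 'orientation': array([-3.09542920e+00, -5.24707507e-01,  6.93189749e-04]), 'force': array([ 0.07242039, -0.11175172,  0.02040999]), 'wrist_torque': array([-0.06921788, -0.00585689, -0.04488105]), 'finger_gap': 85.53103690118866} 17.0
```

View pics/top0.png

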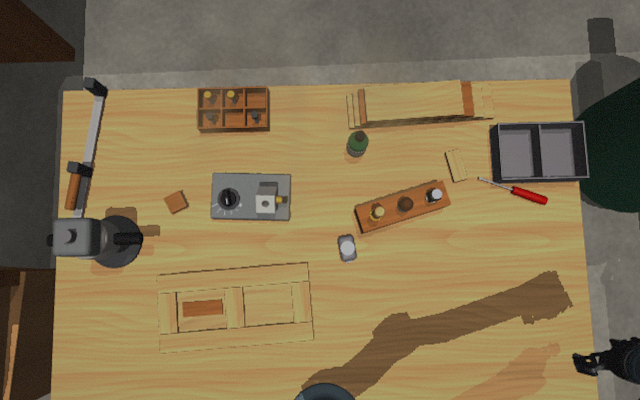

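View pics/side0.png

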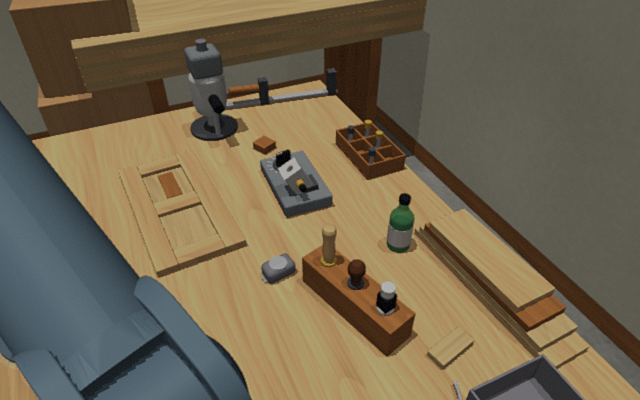

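Top view: lamp cap at about (435,194), tools at (377,212) and (405,204), box centre at about (251,197), dial at (229,198), holder at (268,198). The side view agrees, with the lamp nearest the camera at about (388,292).

```bash
python3 - <<'E'
from h import *
im,d,K,W=load("top0")
hsv=cv2.cvtColor(im,cv2.COLOR_RGB2HSV)
def big(m,x0,x1,y0,y1):
    k=np.zeros(m.shape,np.uint8);k[y0:y1,x0:x1]=m[y0:y1,x0:x1]*255
    cs,_=cv2.findContours(k,0,2);c=max(cs,key=cv2.contourArea);return c
P=cloud(d,K,W)
# regions by depth height
z=P[:,:,2]
for name,(x0,x1,y0,y1),(lo,hi) in [("rack",(345,460,170,240),(60,90)),("box",(200,300,165,228),(30,50)),("dialtop",(215,245,185,215),(60,95)),("holder",(250,290,175,220),(90,150)),("lampcap",(425,450,180,205),(110,150))]:
    m=(z>lo)&(z<hi)
    try:
        c=big(m,x0,x1,y0,y1);print(name,cv2.contourArea(c),np.round(cv2.boxPoints(cv2.minAreaRect(c)),1).tolist())
        zz=(lo+hi)/2
        sel=np.zeros(m.shape,bool);sel[y0:y1,x0:x1]=True;sel&=m
        print("  mean",P[sel].mean(0).round(1),[plane(K,W,u,v,{"rack":75,"box":40}.get(name,np.median(z[sel]))).round(0)[:2].tolist() for u,v in cv2.boxPoints(cv2.minAreaRect(c))])
    except Exception as e: print(name,e)
im2,d2,K2,W2=load("side0")
P2=cloud(d2,K2,W2)
m=(im2.min(2)>170)
c=big(m,370,405,275,305);(u,v),_=cv2.minEnclosingCircle(c);print("side cap",u,v,P2[int(v),int(u)])
cr=cv2.resize(im[150:240,195:305],None,fx=7,fy=6.6,interpolation=2)
print(K[0,0])
E
```

```text
rack 2294.0 [[354.29998779296875, 207.89999389648438], [442.5, 179.6999969482422], [450.5, 204.5], [362.29998779296875, 232.8000030517578]]
  mean [ 570.4 -220.2   75.7] [[571.0, -94.0], [642.0, -336.0], [574.0, -354.0], [503.0, -113.0]]
box 3497.5 [[209.8000030517578, 218.60000610351562], [210.89999389648438, 172.3000030517578], [290.1000061035156, 174.3000030517578], [288.8999938964844, 220.60000610351562]]
  mean [615.  201.2  40.8] [[554.0, 306.0], [685.0, 303.0], [674.0, 81.0], [544.0, 86.0]]
dialtop 79.0 [[221.6999969482422, 190.1999969482422], [227.8000030517578, 189.10000610351562], [230.60000610351562, 204.89999389648438], [224.5, 206.0]]
  mean [606.7 252.9  79.4] [[627.0, 265.0], [629.0, 248.0], [586.0, 240.0], [584.0, 257.0]]
holder 376.0 [[254.10000610351562, 212.10000610351562], [255.3000030517578, 189.8000030517578], [275.1000061035156, 190.8000030517578], [274.0, 213.10000610351562]]
  mean [589.5 143.8 107.3] [[562.0, 174.0], [622.0, 170.0], [618.0, 118.0], [558.0, 121.0]]
lampcap 112.5 [[426.8999938964844, 191.6999969482422], [439.5, 187.5], [442.8999938964844, 197.6999969482422], [430.29998779296875, 201.89999389648438]]
  mean [ 593.8 -298.4  131.7] [[602.0, -278.0], [612.0, -311.0], [585.0, -318.0], [575.0, -285.0]]
side cap 388.0 286.5 [ 595.79523328 -303.7114532   139.95473828]
488.0031449140653
```

Call:
play_rows(
  commands="381 312 15 0 0 0;381 312 15 0 0 0;381 312 15 0 0 0;381 312 15 0 0 0;381 312 15 0 0 0;381 312 15 0 0 0;381 312 15 0 0 0;381 312 15 0 0 0;381 312 15 0 0 0;381 312 15 0 0 0;381 312 15 0 0 0;381 312 15 0 0 0;381 312 15 0 0 0;381 312 15 0 0 0",
  jaw=-1,
  newtons=60,
)

```text
time: 1.32
ee_pos: [597.4, -296.6, 261.5]
orientation: [-3.091, -0.536, -0.0]
force: [-1.0, -0.8, -0.3]
finger_gap: 85.8
```

```bash
python3 - <<'E'
from h import *
shot("wrist","w1");s=manip.get_state();print(s["time"],s["ee_pos"],s["orientation"],s["joints"])
E
```

```text
1.3667 [ 595.2803949  -299.87345902  261.44187428] [-3.09420285e+00 -5.28838525e-01  2.70108957e-03] [ 0.53274778  0.41353356 -0.16822959  1.52890247  0.07068713  1.20798193
 -0.87908711]
```

View pics/w1.png

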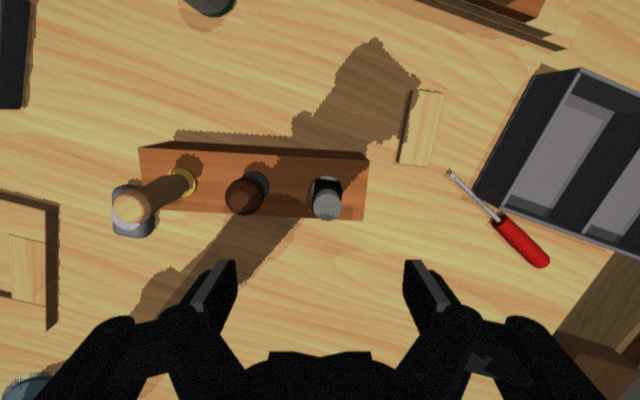

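Lamp cap is at about (327,204), with the square black handle above and behind it; awl at (245,195), chisel at (132,208). Measuring the cap and the handle yaw from this picture.

```bash
python3 - <<'E'
from h import *
im,d,K,W=load("w1");P=cloud(d,K,W)
print(W[:3,3].round(1))
sub=np.zeros(d.shape,bool);sub[160:230,295:355]=True
z=P[:,:,2]
m=sub&(z>132)&(z<146)
q=P[m];print("cap n",m.sum(),q.mean(0).round(1),(q.min(0)+q.max(0))/2,np.ptp(q,axis=0))
cs,_=cv2.findContours((m*255).astype(np.uint8),0,2);c=max(cs,key=cv2.contourArea);(u,v),r=cv2.minEnclosingCircle(c);print(u,v,r,plane(K,W,u,v,138))
m=sub&(z>114)&(z<124);q=P[m];print("handle top n",m.sum(),np.median(z[m]))
if m.sum()>20: print(cv2.minAreaRect(q[:,:2].astype(np.float32)))
# rack top edges
m=(z>68)&(z<82);m[:130]=0;m[230:]=0;m[:,:130]=0;m[:,380:]=0
print("rack",cv2.minAreaRect(P[m][:,:2].astype(np.float32)),np.median(z[m]))
cv2.imwrite("pics/w1c.png",cv2.resize(im[165:225,300:360,::-1],None,fx=9,fy=9,interpolation=2))
E
```

```text
[ 674.9 -271.3  388.1]
cap n 657 [ 599.1 -304.4  138.7] [ 598.56799573 -304.48256744  137.92591403] [26.06601692 26.22285791  6.98670631]
326.9152526855469 205.98304748535156 14.483545303344727 [ 598.85509613 -304.46341558  138.        ]
handle top n 223 119.1032923614286
((598.92431640625, -304.56500244140625), (27.31617546081543, 28.01302719116211), 12.250271797180176)
rack ((575.5774536132812, -227.63002014160156), (70.90052795410156, 250.80604553222656), 16.423294067382812) 75.87470189358532
```

View pics/w1c.png

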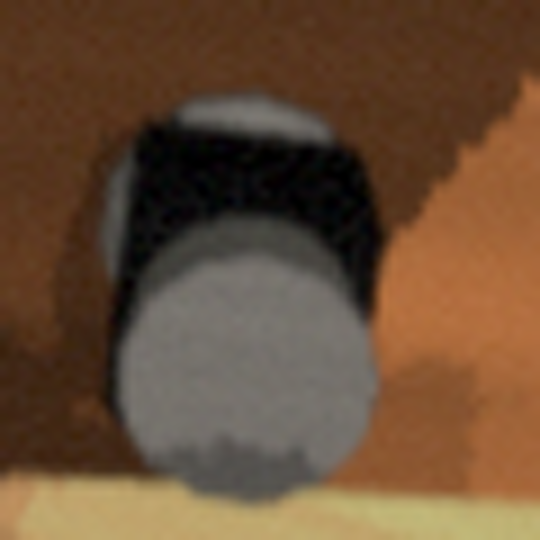

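Call:
play_rows(
  commands="3.7 -4.6 -20 0 0 -7;3.7 -4.6 -50 0 0 -7;3.7 -4.6 -80 0 0 -7;3.7 -4.6 -110 0 0 -7;3.7 -4.6 -135 0 0 -7;3.7 -4.6 -150 0 0 -7;3.7 -4.6 -156 0 0 -7;3.7 -4.6 -156 0 0 -7;3.7 -4.6 -156 0 0 -7",
  jaw=-0.4,
)

```text
time: 2.12
ee_pos: [598.3, -306.3, 106.0]
orientation: [-3.122, -0.335, 0.002]
force: [0.8, -0.5, 0.6]
finger_gap: 59.7
```

Call:
play_rows(
  commands="0 0 0 0 0 0;0 0 0 0 0 0;0 0 0 0 0 0;0 0 0 0 0 0;0 0 0 0 0 0;0 0 0 0 0 0",
  jaw=1,
  newtons=70,
)

```text
time: 2.62
ee_pos: [599.5, -306.3, 108.3]
orientation: [-3.123, -0.336, -0.001]
force: [-1.8, 2.5, 5.9]
finger_gap: 27.2
```

```bash
python3 - <<'E'
from h import *
s=manip.get_state();print(s)
E
```

```text
{'time': 2.6167, 'joints': array([ 0.51403773,  0.5717761 , -0.1367176 ,  1.63251346,  0.0903252 ,
        0.94312852, -1.01062758]), 'qd': array([ 0.00122917,  0.00029194, -0.00017921, -0.00049673, -0.00124582,
        0.00235473, -0.0023687 ]), 'joint_torque': array([ 3.72906597e-01, -4.48633003e+01, -6.23641480e-01, -2.07716596e+01,
        2.23980490e-01, -6.71527181e-01,  2.91588058e-02]), 'ee_pos': array([ 599.50010396, -306.26245833,  108.34238924]), 'orientation': array([-3.12308831e+00, -3.36120595e-01, -1.08023490e-03]), 'force': array([-1.79319714,  2.45057773,  5.89233863]), 'wrist_torque': array([ 0.32458431,  0.42367335, -0.01848317]), 'finger_gap': 27.16654596666381}
```

```bash
cat >> h.py <<'E'
def Rtool(yaw_box,extra=0,tilt=29):
    # tool z into the bore; tool x at box +x turned by extra about the axis
    y=np.radians(yaw_box);t=np.radians(tilt)
    B=R.from_euler('z',yaw_box,degrees=True).as_matrix()
    z=B@[np.sin(t),0,-np.cos(t)];x=B@[np.cos(t),0,np.sin(t)]
    M=np.stack([x,np.cross(z,x),z],1)
    return R.from_matrix(M)*R.from_euler('z',extra,degrees=True)
E
python3 - <<'E'
from h import *
s=manip.get_state();Rc=R.from_rotvec(s["orientation"])
print(np.degrees((Rtool(-2.2)*Rc.inv()).as_rotvec()).round(1), np.array([521,147,233])-s["ee_pos"])
im,d,K,W=load("top0");P=cloud(d,K,W);sub=P[185:218,250:282].reshape(-1,3)
sub=sub[(sub[:,2]>92)&(sub[:,2]<125)]
c=sub.mean(0);_,_,vt=np.linalg.svd(sub-c);print(c,vt[2],len(sub))
E
```

```text
[  2.5 -28.9 -14.2] [-78.50010396 453.26245833 124.65761076]
[588.71135402 144.61871003 107.98723896] [ 0.26537488 -0.00988526 -0.96409463] 387
```

Call:
play_rows(
  commands="0 0 25 0 0 0;0 0 65 0 0 0;0 0 105 0 0 0;0 0 145 0 0 0;-5 40 160 0 0 0;-12 80 160 0 0 0;-20 120 160 0 -3 -1;-27 160 160 0 -7 -3;-35 200 160 1 -12 -6;-42 240 160 1 -17 -8;-50 280 160 2 -22 -11;-57 320 160 2 -26 -13;-64 360 155 2.5 -28.9 -14.2;-70 400 145 2.5 -28.9 -14.2;-76 435 135 2.5 -28.9 -14.2;-78 450 127 2.5 -28.9 -14.2;-78 453 125 2.5 -28.9 -14.2;-78 453 125 2.5 -28.9 -14.2;-78 453 125 2.5 -28.9 -14.2",
)

```text
time: 4.2
ee_pos: [521.1, 145.3, 232.7]
orientation: [3.03, -0.06, 0.78]
force: [0.2, -0.7, -1.8]
finger_gap: 27.0
```

```bash
python3 - <<'E'
from h import *
shot("wrist","w2");s=manip.get_state();print(s["time"],s["ee_pos"],s["orientation"],s["joints"],s["finger_gap"],s["force"])
im,d,K,W=load("w2");print(im.shape)
for P in ([589,144,108],[614,194,40]): print(proj(K,W,np.array(P,float)))
E
```

```text
4.25 [521.66230269 144.57465618 233.11883239] [ 3.03003329 -0.0630829   0.78160871] [ 0.13160815 -0.00406063 -0.60785621  2.18499637  0.4640375   0.56218592
 -2.43476603] 26.98738936353721 [ 0.10951813  0.37181096 -3.32553538]
(400, 640, 3)
[316.89354208 200.51561007]
[275.45856915 193.22825134]
```

View pics/w2.png

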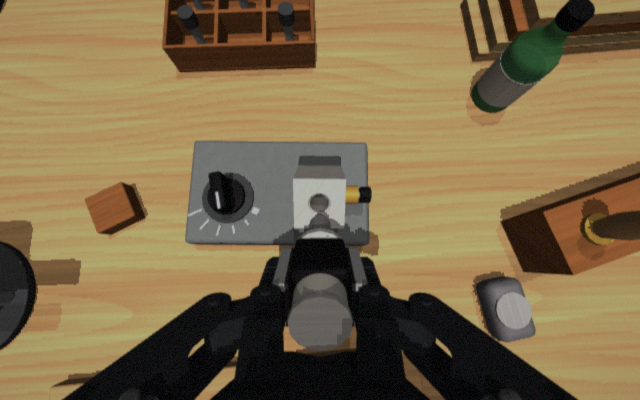

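Bore mouth at about (319,202), post tip just below at (322,222), plunger knob at (362,195); dial at (226,196), its pointer line pointing at about (218,182→200). Measuring mouth, holder normal, box corners and post.

```bash
cat > m.py <<'E'
from h import *
import sys
f=sys.argv[1]; im,d,K,W=load(f);P=cloud(d,K,W);st=np.load(f"pics/{f}.npz")
T=R.from_rotvec(st["orientation"]).as_matrix();p0=st["ee_pos"]
uu,vv=proj(K,W,np.array([589,144,108.]))
g=cv2.cvtColor(im,cv2.COLOR_RGB2GRAY)
# holder face plane
sub=np.zeros(d.shape,bool);u0,v0=int(uu),int(vv);sub[v0-30:v0+30,u0-30:u0+33]=True
ax=Rtool(-2.2).as_matrix()[:,2]*-1
h=(P-np.array([589,144,108]))@ax
m=sub&(abs(h)<5)&(np.linalg.norm(P-np.array([589,144,108]),axis=2)<40)
q=P[m];c=q.mean(0);_,_,vt=np.linalg.svd(q-c,full_matrices=False);n=vt[2]*np.sign(vt[2][2]);print("face c",c.round(1),"n",n.round(3),"tilt",np.degrees(np.arccos(n[2])),"exp ax",ax.round(3),len(q))
# bore: dark blob within face
dark=((g<np.median(g[m])*0.75)&sub).astype(np.uint8)
N,L,S,C=cv2.connectedComponentsWithStats(dark)
for i in range(1,N):
    if S[i][4]>60:
        o,r=ray(K,W,*C[i]);X=o+r*((c-o)@ax)/(r@ax);print("blob",S[i].tolist(),C[i].round(1),X.round(1),"tool",(T.T@(X-p0)).round(1))
# post points in tool frame
Q=(P-p0)@T
m=(abs(Q[:,:,0])<14)&(abs(Q[:,:,1])<14)&(Q[:,:,2]>42)&(Q[:,:,2]<105)
q=Q[m];print("post n",len(q),[ (z,q[(abs(q[:,2]-z)<4)][:,:2].mean(0).round(1).tolist(),q[(abs(q[:,2]-z)<4)].shape[0], np.ptp(q[(abs(q[:,2]-z)<4)][:,1]).round(1)) for z in (56,64,72,80,88) if (abs(q[:,2]-z)<4).any()],"zmax",q[:,2].max())
# box top
m=(abs(P[:,:,2]-40)<5)&(P[:,:,0]>520)&(P[:,:,0]<710)&(P[:,:,1]>60)&(P[:,:,1]<330)
print("box",cv2.minAreaRect(P[m][:,:2].astype(np.float32)))
cv2.imwrite(f"pics/{f}c.png",cv2.resize(im[130:255,180:380,::-1],None,fx=4,fy=4,interpolation=2))
E
python3 m.py w2
```

```text
face c [589.2 142.2 110.5] n [-0.473  0.022  0.881] tilt 28.258818259394005 exp ax [-0.484  0.019  0.875] 2171
blob [286, 170, 63, 60, 1842] [315.6 200.1] [589.  145.2 110.3] tool [  0.2  -2.9 139.9]
post n 252 [(56, [7.2, 0.7], 46, np.float64(12.4)), (64, [6.5, 0.9], 89, np.float64(15.1)), (72, [6.2, 0.9], 79, np.float64(15.6)), (80, [6.4, 0.5], 33, np.float64(14.4)), (88, [5.4, 1.3], 3, np.float64(3.9))] zmax 93.423142840832
box ((617.9835815429688, 190.14642333984375), (218.84422302246094, 129.13352966308594), 87.24249267578125)
```

View pics/w2c.png

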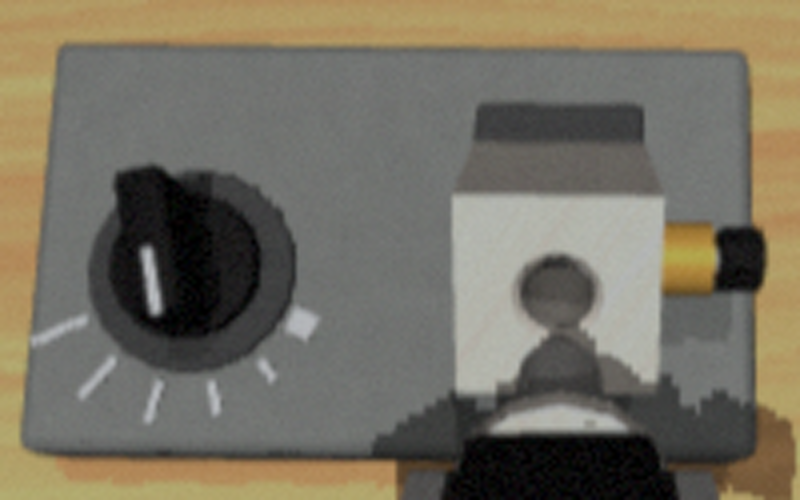

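Crop: bore rim centred at crop (559,291) → px (319.8,202.8), post tip below at crop (562,340); marks run clockwise from the square at (303,322); the pointer lies nearest the fourth… third line as drawn, to be read again later.

```bash
python3 - <<'E'
from h import *
im,d,K,W=load("w2");st=np.load("pics/w2.npz");Tr=R.from_rotvec(st["orientation"]);T=Tr.as_matrix();p0=st["ee_pos"]
ax=-Rtool(-2.7).as_matrix()[:,2]
o,r=ray(K,W,319.8,202.8)
for c in ([589.2,142.2,110.5],[589.2,142.2,108.5]):
    X=o+r*((np.array(c)-o)@ax)/(r@ax);print(X.round(1),"tool",(T.T@(X-p0)).round(2))
s=manip.get_state();Rc=R.from_rotvec(s["orientation"]);print(np.degrees((Rtool(-2.7)*Rc.inv()).as_rotvec()).round(2),s["ee_pos"])
print("tool axes",T.T.round(3).tolist(),"ax",ax.round(3))
E
```

```text
[586.4 141.3 109. ] tool [ -2.5    1.16 139.91]
[586.8 141.3 107.2] tool [ -3.06   1.16 141.66]
[ 0.07 -0.07 -0.3 ] [521.66230269 144.57465618 233.11883239]
tool axes [[0.875, -0.034, 0.483], [-0.04, -0.999, 0.002], [0.483, -0.021, -0.876]] ax [-0.484  0.023  0.875]
```

Call:
play_rows(
  commands="5 0 -10 0 0 -0.3;11 -0.7 -23 0 0 -0.3;14.7 -1 -31.9 0 0 -0.3;14.7 -1 -31.9 0 0 -0.3;14.7 -1 -31.9 0 0 -0.3;14.7 -1 -31.9 0 0 -0.3",
)

```text
time: 4.75
ee_pos: [537.0, 142.5, 202.0]
orientation: [3.028, -0.074, 0.783]
force: [0.7, 0.5, -1.9]
finger_gap: 26.9
```

```bash
python3 - <<'E'
from h import *
s=manip.get_state();print(s["time"],s["ee_pos"],s["orientation"],s["force"])
shot("wrist","w3");shot("side","s3")
a=cv2.imread("pics/w3.png")[160:260,255:385];K,W,_=cal("side")
u,v=proj(K,W,np.array([580,143,118.]));u,v=int(u),int(v);print("side origin",u-32,v-40)
b=cv2.imread("pics/s3.png")[v-40:v+40,u-32:u+33]
cv2.imwrite("pics/c3.png",np.hstack([cv2.resize(a,None,fx=3.8,fy=4,interpolation=2)[:400],cv2.resize(b,None,fx=4.6,fy=5,interpolation=2)]))
E
python3 m.py w3
```

```text
4.75 [536.97047695 142.52242279 201.96840318] [ 3.02778105 -0.07425065  0.78262105] [ 0.67742398  0.5497994  -1.92672896]
side origin 255 125
face c [592.2 142.9 112.2] n [-0.466  0.023  0.884] tilt 27.83379870191304 exp ax [-0.484  0.019  0.875] 2383
blob [283, 181, 63, 60, 576] [303.8 194.8] [602.1 151.4 117.5] tool [ 15.6 -12.2 105.2]
blob [292, 204, 54, 37, 1002] [319.5 224.9] [577.9 139.5 104.4] tool [-11.4   0.9 105.3]
post n 487 [(56, [7.1, 0.7], 49, np.float64(11.8)), (64, [6.5, 0.9], 82, np.float64(15.1)), (72, [6.2, 0.8], 80, np.float64(15.7)), (80, [6.4, 0.9], 36, np.float64(14.3)), (88, [5.5, 0.9], 4, np.float64(3.9))] zmax 104.99923173452257
box ((617.94921875, 190.2066192626953), (219.04278564453125, 128.02621459960938), 87.28919982910156)
```

View pics/c3.png

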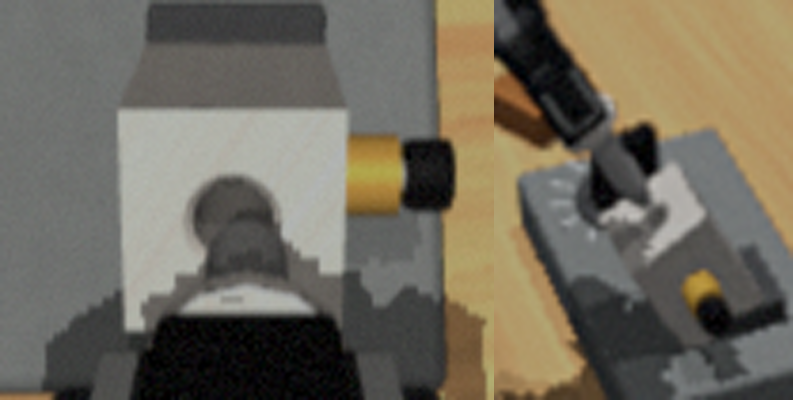

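Post tip is just short of the mouth; in the wrist crop the bore rim spans x 183–280 (centre ≈232), the post is centred ≈250, so the post sits a few mm to the right. Fitting the rim in millimetres.

```bash
cat > rim.py <<'E'
from h import *
import sys
from scipy.optimize import least_squares
def rim(f,uc,vc,vmax,yaw=-2.7):
    im,d,K,W=load(f);st=np.load(f"pics/{f}.npz");T=R.from_rotvec(st["orientation"]).as_matrix();p0=st["ee_pos"]
    g=cv2.GaussianBlur(cv2.cvtColor(im,cv2.COLOR_RGB2GRAY),(0,0),.7).astype(float)
    A=Rtool(yaw).as_matrix();c=np.array([589.,142,108])
    pts=[]
    for a in np.radians(np.arange(150,391,6)):   # image angles over upper part
        rr=np.arange(4,18,.25);x=uc+rr*np.cos(a);y=vc+rr*np.sin(a)
        s=cv2.remap(g.astype(np.float32),x.astype(np.float32)[None],y.astype(np.float32)[None],1)[0]
        k=np.argmax(np.gradient(s));
        if y[k]<vmax: pts.append((x[k],y[k]))
    X=[]
    for u,v in pts:
        o,r=ray(K,W,u,v);X.append(A.T@(o+r*((c-o)@A[:,2])/(r@A[:,2])-c))
    X=np.array(X)[:,:2]
    s=least_squares(lambda q:np.hypot(X[:,0]-q[0],X[:,1]-q[1])-q[2],[0,0,10],loss="soft_l1",f_scale=.5)
    C=c+A@np.array([s.x[0],s.x[1],0]);print(f,len(pts),"r",s.x[2].round(2),"C",C.round(1),"tool",(T.T@(C-p0)).round(2),"res",np.abs(s.fun).mean().round(2),"ax in tool",(T.T@A[:,2]).round(3))
rim("w2",319.3,202.5,209);rim("w3",316,214,213)
s=manip.get_state();T=R.from_rotvec(s["orientation"]).as_matrix();print(s["ee_pos"],T.T.round(3).tolist())
E
python3 rim.py
```

```text
w2 41 r 9.38 C [587.1 142.2 106.9] tool [ -2.94   0.2  142.01] res 0.31 ax in tool [0.002 0.002 1.   ]
w3 29 r 9.21 C [587.5 142.  107.2] tool [ -1.76  -2.08 107.39] res 0.2 ax in tool [ 0.    -0.002  1.   ]
[536.94942977 143.26461702 202.31986303] [[0.873, -0.042, 0.485], [-0.048, -0.999, 0.001], [0.485, -0.024, -0.874]]
```

Call:
play_rows(
  commands="-1.4 3 -0.9 0 0 0;3 2.7 -9 0 0 0;7 2.5 -16 0 0 0;10.2 2.4 -21.9 0 0 0;10.2 2.4 -21.9 0 0 0;10.2 2.4 -21.9 0 0 0;10.2 2.4 -21.9 0 0 0",
)

```text
time: 5.43
ee_pos: [547.2, 146.1, 181.0]
orientation: [3.028, -0.072, 0.785]
force: [-0.2, -0.1, -2.4]
finger_gap: 26.9
```

```bash
python3 - <<'E'
from h import *
for i in range(1):
    s=manip.get_state();print(s["time"],s["ee_pos"],s["orientation"],s["force"],s["wrist_torque"],s["finger_gap"])
shot("wrist","w4");shot("side","s4")
s=manip.get_state();T=R.from_rotvec(s["orientation"]).as_matrix();print(s["ee_pos"],"bore in tool",(T.T@(np.array([587.3,142.1,107.1])-s["ee_pos"])).round(2))
a=cv2.imread("pics/w4.png")[160:260,255:385]
b=cv2.imread("pics/s4.png")[125:205,255:320]
cv2.imwrite("pics/c4.png",np.hstack([cv2.resize(a,None,fx=3.8,fy=4,interpolation=2)[:400],cv2.resize(b,None,fx=4.6,fy=5,interpolation=2)]))
E
```

```text
5.4333 [547.23223682 146.13640907 181.02032266] [ 3.02806329 -0.07185967  0.78533804] [-0.19132405 -0.05679165 -2.36762195] [ 0.06124208  0.77261818 -0.03747236] 26.91922581840606
[547.33374527 146.03467619 181.15285281] bore in tool [-0.97  1.98 84.21]
```

View pics/c4.png

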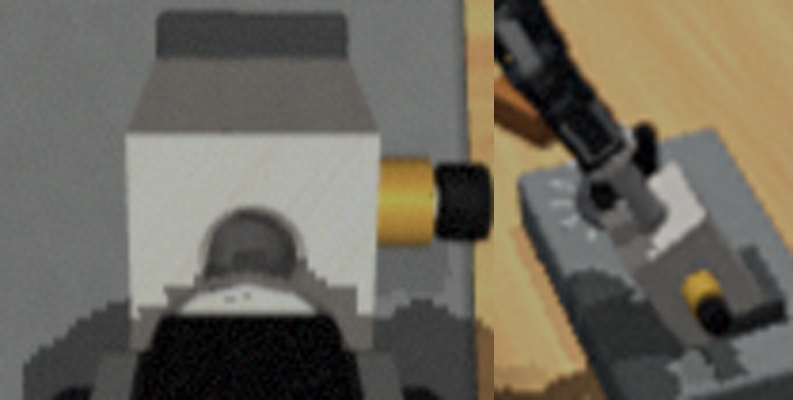

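Post tip is about 9 mm inside the bore (rim centre ≈252, post ≈249 in the crop), nearly centred, no contact force. Advancing.

Call:
play_rows(
  commands="2.5 -0.1 -4.5 0 0 0;5 -0.3 -9 0 0 0;7.3 -0.4 -13.1 0 0 0;7.3 -0.4 -13.1 0 0 0;7.3 -0.4 -13.1 0 0 0",
)

```text
time: 5.95
ee_pos: [554.6, 145.5, 167.4]
orientation: [3.028, -0.072, 0.784]
force: [-0.1, -1.1, -2.8]
finger_gap: 26.9
```

```bash
cat > st.py <<'E'
from h import *
s=manip.get_state();T=R.from_rotvec(s["orientation"]).as_matrix();print(s["time"],s["ee_pos"].round(1),"F",s["force"].round(1),"Ft",(T.T@s["force"]).round(1),"Mt",(T.T@s["wrist_torque"]).round(2),"bore in tool",(T.T@(np.array([587.3,142.1,107.1])-s["ee_pos"])).round(1),"ax",(T.T@Rtool(-2.7).as_matrix()[:,2]).round(3),s["finger_gap"])
E
python3 st.py
```

```text
5.95 [554.6 145.5 167.4] F [-0.1 -1.1 -2.8] Ft [-1.4  1.2  2.4] Mt [-0.04 -0.93 -0.  ] bore in tool [-0.6  1.8 68.6] ax [-0.001 -0.001  1.   ] 26.905935312849135
```

Call:
play_rows(
  commands="2.4 -0.1 -4.4 0 0 0;4.8 -0.2 -8.7 0 0 0;7.3 -0.4 -13.1 0 0 0;9.7 -0.5 -17.5 0 0 0;9.7 -0.5 -17.5 0 0 0;9.7 -0.5 -17.5 0 0 0",
)

```text
time: 6.45
ee_pos: [564.2, 145.2, 149.0]
orientation: [3.029, -0.072, 0.783]
force: [2.3, 0.6, -7.1]
finger_gap: 26.9
```

```bash
python3 st.py
```

```text
6.45 [564.2 145.2 149. ] F [ 2.3  0.6 -7.1] Ft [-1.5 -0.7  7.3] Mt [ 0.17 -0.9   0.03] bore in tool [-0.   2.  47.9] ax [ 0. -0.  1.] 26.875634703784407
```

Call:
play_rows(
  commands="1.5 -0.1 -2.6 0 0 0;2.9 -0.1 -5.2 0 0 0;4.4 -0.2 -7.9 0 0 0;5.8 -0.3 -10.5 0 0 0;5.8 -0.3 -10.5 0 0 0",
)

```text
time: 6.87
ee_pos: [570.1, 145.0, 138.6]
orientation: [3.029, -0.071, 0.783]
force: [-2.2, -1.7, -1.7]
finger_gap: 27.1
```

```bash
python3 st.py
```

```text
6.8667 [570.1 145.  138.6] F [-2.2 -1.7 -1.7] Ft [-2.6  1.8  0.4] Mt [-0.13 -1.17  0.01] bore in tool [-0.1  2.1 35.9] ax [ 0. -0.  1.] 27.106287817728283
```

Call:
play_rows(
  commands="0.7 0 -1.3 0 0 0;1.5 -0.1 -2.6 0 0 0;1.9 -0.1 -3.5 0 0 0;1.9 -0.1 -3.5 0 0 0",
)

```text
time: 7.2
ee_pos: [570.3, 145.1, 138.4]
orientation: [3.023, -0.071, 0.785]
force: [-32.0, -5.7, 35.2]
finger_gap: 26.9
```

```bash
python3 st.py;python3 - <<'E'
from h import *
shot("wrist","w5");shot("side","s5")
a=cv2.imread("pics/w5.png")[160:260,255:385]
b=cv2.imread("pics/s5.png")[125:205,255:320]
cv2.imwrite("pics/c5.png",np.hstack([cv2.resize(a,None,fx=3.8,fy=4,interpolation=2)[:400],cv2.resize(b,None,fx=4.6,fy=5,interpolation=2)]))
E
```

```text
7.2 [570.3 145.1 138.4] F [-32.   -5.7  35.2] Ft [-10.6   7.4 -46.1] Mt [-1.36 -3.2   0.09] bore in tool [-0.3  2.  35.7] ax [-0.002 -0.005  1.   ] 26.88523208026775
```

View pics/c5.png

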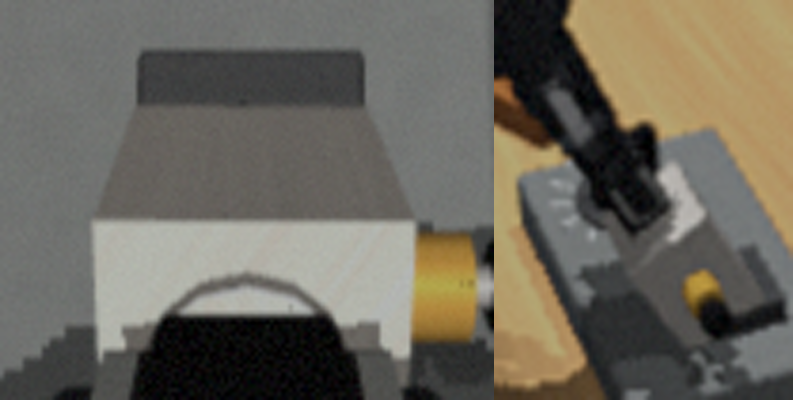

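Collar appears on the mouth with a hard stop at 46 N. Relax, release, back off along the axis and check.

Call:
play_rows(
  commands="0 0 0 0 0 0;0 0 0 0 0 0",
)

```text
time: 7.47
ee_pos: [569.6, 145.2, 139.2]
orientation: [3.022, -0.07, 0.787]
force: [-5.4, -1.2, 3.4]
finger_gap: 27.0
```

Call:
play_rows(
  commands="0 0 0 0 0 0;0 0 0 0 0 0;0 0 0 0 0 0;0 0 0 0 0 0;0 0 0 0 0 0",
  jaw=-0.4,
)

```text
time: 7.88
ee_pos: [570.5, 145.4, 139.6]
orientation: [3.023, -0.071, 0.788]
force: [-0.4, 0.3, -0.5]
finger_gap: 59.8
```

Call:
play_rows(
  commands="-5 0.2 9 0 0 0;-15 0.7 27 0 0 0;-30 1.5 54 0 0 0;-45 2.2 81 0 0 0;-55 3 100 0 0 0;-55 3 100 0 0 0;-55 3 100 0 0 0;-55 3 100 0 0 0",
)

```text
time: 8.55
ee_pos: [515.5, 148.0, 239.0]
orientation: [3.022, -0.071, 0.787]
force: [-0.7, 0.2, -0.5]
finger_gap: 59.9
```

```bash
python3 st.py;python3 - <<'E'
from h import *
shot("wrist","w6")
im,d,K,W=load("w6")
cv2.imwrite("pics/w6c.png",cv2.resize(im[100:300,160:420,::-1],None,fx=3,fy=3,interpolation=2))
P=cloud(d,K,W);A=Rtool(-2.7).as_matrix();Q=(P-np.array([587.3,142.1,107.1]))@A;Q[:,:,2]*=-1
for lo,hi,r0,r1 in((-6,3,18.5,25),(3,12,14.5,16.8),(58,70,0,12)):
    rr=np.hypot(Q[:,:,0],Q[:,:,1]);m=(rr>r0)&(rr<r1)&(Q[:,:,2]>lo)&(Q[:,:,2]<hi)&(Q[:,:,0]>(-30 if lo>50 else 5));print(lo,m.sum(),np.median(Q[m],axis=0).round(1) if m.any() else "")
E
```

```text
8.55 [515.5 148.  239. ] F [-0.7  0.2 -0.5] Ft [-0.8 -0.2  0.1] Mt [ 0.   -0.51  0.03] bore in tool [ -1.6   1.6 150.3] ax [-0.004 -0.006  1.   ] 59.92583628219032
-6 346 [17.6 -0.3  2.1]
3 66 [14.5 -1.8  8.4]
58 717 [ 0.6  0.  66.2]
```

View pics/w6c.png

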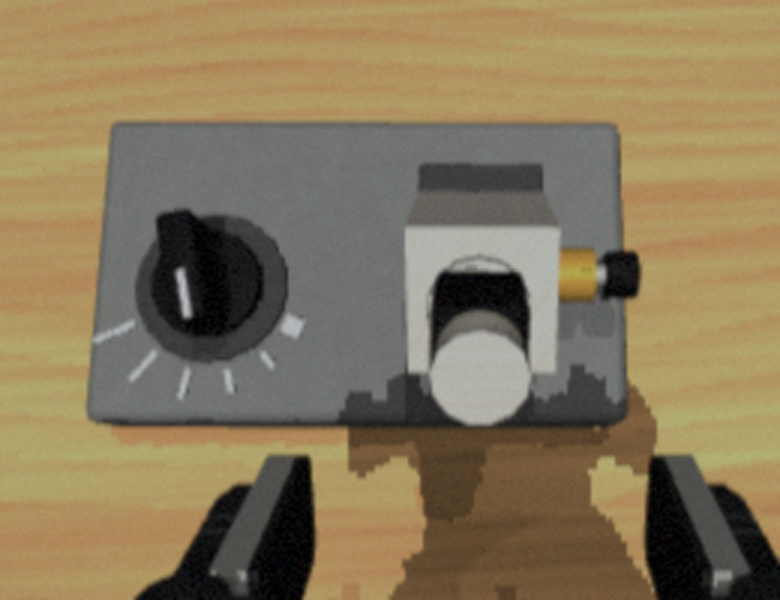

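Lamp sits in the holder with its collar on the face (measured cap 64 mm above the face; expected 63), knob pushed out. Dial disc centre crop (212,287), pointer line (180,268)–(188,318), square mark (292,325), then marks (267,360), (228,381), third (184,384). Now the dial geometry.

```bash
cat > dial.py <<'E'
from h import *
import sys
f=sys.argv[1];u0,v0,w=[int(x) for x in sys.argv[2:5]]
im,d,K,W=load(f);P=cloud(d,K,W)
Bz=R.from_euler('z',-2.7,degrees=True).as_matrix()
sub=np.zeros(d.shape,bool);sub[v0-w:v0+w,u0-w:u0+w]=True
m=sub&(P[:,:,2]>70)&(P[:,:,2]<92)
q=P[m];rc=cv2.minAreaRect(q[:,:2].astype(np.float32));print("bar top",len(q),np.median(q[:,2]).round(1),rc)
m2=sub&(P[:,:,2]>48)&(P[:,:,2]<58)
q2=P[m2];print("disc",len(q2),np.median(q2[:,2]),cv2.minEnclosingCircle(q2[:,:2].astype(np.float32)))
wt=(im.min(2)>150)&m
ys,xs=np.nonzero(wt);pts=np.array([plane(K,W,x,y,82) for x,y in zip(xs,ys)])
if len(pts):
    c=pts.mean(0);_,_,vt=np.linalg.svd(pts[:,:2]-c[:2],full_matrices=False);dr=vt[0];t=(pts[:,:2]-c[:2])@dr
    e1,e2=c[:2]+dr*t.min(),c[:2]+dr*t.max();print("line ends",e1.round(1),e2.round(1),len(pts))
    cen=np.array(rc[0]);o=e1 if np.linalg.norm(e1-cen)>np.linalg.norm(e2-cen) else e2
    for v in(o-cen,(dr if dr@(o-cen)>0 else -dr)):
        b=Bz[:2,:2].T@v; # box coords; cw from -x (1.125): cw rotation of (-1,0) -> (0,+1)
        print("angle",1.125+np.arctan2(b[1],-b[0]))
E
python3 dial.py w6 230 193 32
```

```text
bar top 569 82.5 ((611.1691284179688, 251.02243041992188), (42.133872985839844, 14.847761154174805), 10.380276679992676)
disc 491 52.87936547725013 ((610.9490356445312, 250.70022583007812), 21.951154708862305)
line ends [607.6 250.9] [591.9 248.3] 29
angle 0.9356376859160251
angle 0.9114379308549658
```

```bash
python3 - <<'E'
from h import *
s=manip.get_state();Rc=R.from_rotvec(s["orientation"])
print(np.degrees((Rtool(10.4,tilt=0)*Rc.inv()).as_rotvec()).round(1), np.array([611,251,130])-s["ee_pos"],s["joints"])
E
```

```text
[-1.6 29.2 12.8] [  95.76909176  103.20689257 -108.27916358] [ 0.0689828  -0.02418935 -0.56189064  2.1912344   0.46243173  0.57879142
 -2.45353637]
```

Call:
play_rows(
  commands="5 30 5 0 5 2;20 60 5 -0.5 10 4;40 90 5 -1 16 7;65 103 0 -1.2 22 9.6;90 103 -15 -1.6 29.2 12.8;96 103 -40 -1.6 29.2 12.8;96 103 -70 -1.6 29.2 12.8;96 103 -100 -1.6 29.2 12.8;96 103 -108 -1.6 29.2 12.8;96 103 -108 -1.6 29.2 12.8;96 103 -108 -1.6 29.2 12.8",
  jaw=-0.3,
)

```text
time: 9.52
ee_pos: [610.8, 250.8, 129.4]
orientation: [3.128, 0.284, -0.004]
force: [0.3, -0.1, -0.4]
finger_gap: 55.9
```

```bash
python3 - <<'E'
from h import *
shot("wrist","w7");s=manip.get_state();Rc=R.from_rotvec(s["orientation"])
print(s["time"],s["ee_pos"],np.degrees((Rtool(10.4,tilt=0)*Rc.inv()).as_rotvec()).round(1),s["joints"],s["force"])
im,d,K,W=load("w7");print(proj(K,W,np.array([611,251,82.])))
E
```

```text
9.5667 [611.88496863 251.48856379 131.39819977] [-0.  0.  0.] [-0.03335817  0.58934172 -0.56079428  1.6354889   0.35414392  1.01887113
 -2.09521466] [-0.05738795  0.09654499  0.94368395]
[317.05164312 240.15076571]
```

```bash
python3 dial.py w7 317 235 40
```

```text
bar top 1294 82.6 ((611.5347900390625, 251.129638671875), (42.64666748046875, 13.712237358093262), 10.235754013061523)
disc 1419 52.8130148447855 ((611.6882934570312, 251.16714477539062), 21.8797550201416)
line ends [606.8 250.2] [590.4 247.4] 108
angle 0.9038495019888901
angle 0.9069257280526903
```

Call:
play_rows(
  commands="-0.2 -0.3 -15 0 0 0;-0.2 -0.3 -35 0 0 0;-0.2 -0.3 -50 0 0 0;-0.2 -0.3 -56.5 0 0 0;-0.2 -0.3 -56.5 0 0 0;-0.2 -0.3 -56.5 0 0 0",
)

```text
time: 10.07
ee_pos: [611.6, 251.2, 74.8]
orientation: [-3.128, -0.284, -0.001]
force: [0.8, 0.8, -0.1]
finger_gap: 55.8
```

Call:
play_rows(
  commands="0 0 0 0 0 0;0 0 0 0 0 0;0 0 0 0 0 0;0 0 0 0 0 0;0 0 0 0 0 0;0 0 0 0 0 0",
  jaw=1,
  newtons=30,
)

```text
time: 10.57
ee_pos: [612.2, 252.5, 76.1]
orientation: [-3.126, -0.285, -0.004]
force: [0.1, 2.6, 3.7]
finger_gap: 13.3
```

Gripped (gap 13.3 ≈ 14 mm bar). Turning clockwise by one click.

Call:
play_rows(
  commands="0 0 0 0 0 -5;0 0 0 0 0 -10;0 0 0 0 0 -15;0 0 0 0 0 -20;0 0 0 0 0 -24;0 0 0 0 0 -26.5;0 0 0 0 0 -26.5;0 0 0 0 0 -26.5",
)

```text
time: 11.23
ee_pos: [612.0, 251.2, 76.1]
orientation: [3.11, -0.438, 0.004]
force: [-1.2, -1.4, 3.2]
finger_gap: 12.9
```

```bash
python3 - <<'E'
from h import *
s=manip.get_state();print(s["time"],s["ee_pos"],np.degrees(R.from_rotvec(s["orientation"]).as_matrix()[:2,0]),s["force"],s["wrist_torque"],s["finger_gap"],s["joints"][6])
print(np.degrees(np.arctan2(*R.from_rotvec(s["orientation"]).as_matrix()[[1,0],0])))
E
```

```text
11.2333 [612.04517324 251.2034321   76.08805783] [ 55.067164   -15.82371027] [-1.23578367 -1.35044755  3.17412078] [-0.43728699  0.27502036  0.00946408] 12.922630357510288 -2.5347992260044916
-16.03215920782421
```

Yaw −16.0° (bar should sit at −15.5° for the third mark). Open, rise straight up, and check.

Call:
play_rows(
  commands="0 0 0 0 0 0;0 0 0 0 0 0;0 0 0 0 0 0;0 0 0 0 0 0;0 0 0 0 0 0",
  jaw=-0.3,
)

```text
time: 11.65
ee_pos: [612.0, 251.4, 75.9]
orientation: [3.111, -0.437, 0.004]
force: [-0.2, -1.1, 0.1]
finger_gap: 55.4
```

Call:
play_rows(
  commands="0 0 15 0 0 0;0 0 45 0 0 0;0 0 85 0 0 0;0 0 125 0 0 0;0 0 150 0 0 0;0 0 150 0 0 0;0 0 150 0 0 0",
)

```text
time: 12.23
ee_pos: [613.5, 252.6, 230.2]
orientation: [-3.108, 0.437, -0.013]
force: [-0.7, 0.1, -1.1]
finger_gap: 55.7
```

```bash
python3 - <<'E'
from h import *
shot("wrist","w8");shot("side","s8");im,d,K,W=load("w8");u,v=proj(K,W,np.array([611,251,82.]));print(u,v)
import subprocess;print(subprocess.run(["python3","dial.py","w8",str(int(u)),str(int(v)),"36"],capture_output=True,text=True).stdout)
P=cloud(d,K,W);A=Rtool(-2.7).as_matrix();Q=(P-np.array([587.3,142.1,108.]))@A;Q[:,:,2]*=-1
rr=np.hypot(Q[:,:,0],Q[:,:,1])
for lo,hi,r0,r1 in((-6,3.5,18.5,25),(3.5,12,14.5,16.8),(58,70,0,12)):
    m=(rr>r0)&(rr<r1)&(Q[:,:,2]>lo)&(Q[:,:,2]<hi);print(lo,m.sum(),np.median(Q[m],axis=0).round(1) if m.any() else "")
a=cv2.resize(im[120:320,230:480,::-1],None,fx=2,fy=2.1,interpolation=2);b=cv2.imread("pics/s8.png")[110:235,235:345]
cv2.imwrite("pics/c8.png",np.hstack([a[:420],cv2.resize(b,(290,420),interpolation=2)]))
E
```

```text
322.0036997344139 200.4965717276047
bar top 577 82.6 ((611.5825805664062, 250.9051971435547), (13.958943367004395, 42.52504348754883), 73.8427963256836)
disc 707 52.72116992660267 ((611.6739501953125, 250.92510986328125), 21.76691436767578)
line ends [607.5 252. ] [591.  256.7] 49
angle 1.3508250331685097
angle 1.3537973661982128

-6 610 [13.6 -3.2  1.3]
3.5 205 [13.1 -6.3  7.1]
58 574 [ 5.3 -0.7 65.1]
```

View pics/c8.png

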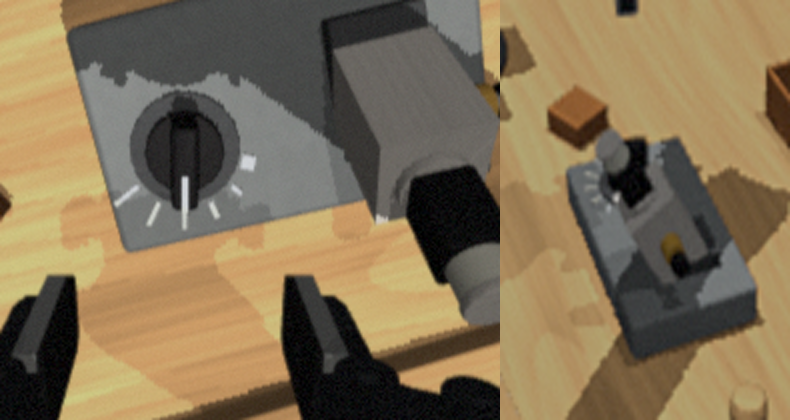

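Pointer line at (184,180–228) meets the third mark (1.35 rad); the collar lies on the holder face (5.8 mm above it at its top), and the gripper is clear.

```bash
python3 -c "
from cell import manip
print(manip.finish_job())"
```

```text
the job is handed in; nothing more can be done
None
```

I moved the lamp from the block into the leaning holder, past the plunger, until its collar stopped hard against the holder at about 46 N wrist force. I then turned the dial clockwise one click, from the second mark (0.90 rad) to the third, let go and handed the job in at about 12.3 s.

- **Dial:** it reads 1.351 rad against the target of 1.35, and the picture shows the pointer on the third mark.
- **Lamp seating:** the collar's top measured 5.8 mm above the holder face (expected 6). The lamp's cap measured 63.8 mm above the face, against 63 expected; that 0.8 mm difference is within the camera error. After release it stayed put with the plunger knob pushed out.
- **Robot:** the gripper was clear and the wrist force near zero.
- **Other objects:** I did not measure the other loose things or the tools in the block again at the end. I felt no unexpected contact during the moves.

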